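# Shut off the hand-spray stopcock

## Task

The bathroom hand spray is to be changed, so shut off its water: turn the stopcock with the long one-armed lever clockwise (seen from above) fully to its closed stop, so that the lever stands squarely across its pipe. Leave the other stopcock, the one with the short two-winged handle, open as it is.

Things in the scene. Friction and masses are not known exactly. Their poses are not given: they have to be found in the camera images.
- spray_lever (a joint): Turn of the long lever of the hand-spray stopcock about its upright axis, in rad: 0 = open stop, lever along its pipe; 1.571 = closed stop, lever square across the pipe. It grows clockwise seen from above. Stiff: about 0.2 N m to turn (2 to 3 N at the lever's end); it stays where it is left. It starts open or a little way (up to 0.35) towards closed.
- spray_pivot (a point): Point on the lever's upright turning axis, on the fixed stopcock, 115 mm above the ledge at the lever's mid-height. The stopcock's own y runs along its pipe: the open lever points to its -y, the closed lever to its -x (roughly towards the robot). Pipe 150 mm long and 22 mm thick, steel, centre line 60 mm above the ledge, going down into the ledge at both ends; brass valve body 38 mm thick in its middle (top at 79 mm). The stopcock itself is fixed.
- spray_lever_end (a point): Point in the outer part of the plain steel lever, 85 mm out from the turning axis, on the lever's centre line at mid-height; it moves with the lever. The lever is a straight level bar 14 mm wide and 16 mm tall (107 to 123 mm above the ledge), reaching 110 mm to one side of the axis only; its hub is a 28 mm round. Nothing within 28 mm below it, and free space all round and above it.
- basin_tee_wing (a point): End of one wing of the short steel handle of the other stopcock (for the washbasin), 30 mm from that handle's axis and 115 mm above the ledge; the handle is a 78 mm bar with a round knuckle at each end, centred on its axis, on an identical pipe and brass valve. It turns just as easily and is to be left alone.

How it is judged:
At the end, for the whole second after the job is handed in: The long lever is at its closed stop, square across its pipe, to within 10 degrees (joint above 1.39 rad), and at rest; the two-winged handle's wing end is within 8 mm of where it started (value of joint spray_lever above 1.39 rad and velocity of joint spray_lever below 0.1 rad/s and distance of basin_tee_wing from where it was at the start of the episode below 0.008 m); the robot touches nothing.
It fails at once if the two-winged handle of the other stopcock is turned (its wing end moves more than 8 mm) (distance of basin_tee_wing from where it was at the start of the episode above 0.008 m).
It also fails if it takes over 32 s, if anything falls off the work surface, if the arm or the gripper's body presses on something with over 40 N, if the wrist force passes 120 N, or if a joint passes its speed limit or range.

## Robot

A 7-joint arm with a two-finger parallel gripper is mounted at the origin on the work surface. World frame = base frame: x ahead of the robot, y to its left, z up, the work surface at z = 0. Lengths are in m, angles in rad, forces in N, time in s.
With the tool pointing down it reaches from about 0.35 to 0.9 m from the base axis. Payload 8.1 kg.
Tool frame: the origin (TCP) lies at the very end of the fingers, on their centre line; the grasp point (between the pads) lies 19 mm behind it; z points along the fingers, x is the direction in which the jaws open and shut, and the axes are right-handed (so a half turn about z gives the same grasp; the last joint's range is limited). The gripper opens to 85 mm and grips with 20 to 120 N. Pads are 22 mm wide; open, the fingers measure 114 mm over their backs; the gripper's body (76 mm by 85 mm) begins 54 mm behind the grasp point. The pads swing forward as they close: fully open they stand 13 mm farther back than shut.
Start: joints at [-1.312, 0.434, 0.025, 1.573, -0.012, 1.134, -0.075], TCP at [0.221, 0.585, 0.231] pointing down, gripper open.
Joint ranges: [-2.62, 2.62], [-0.44, 2.09], [-1.27, 1.32], [0.08, 2.57], [-1.32, 4.46], [0.12, 2], [-2.74, 2.74]. Speed limits (rad/s): [2.22, 2.22, 3.01, 3.01, 3.14, 3.14, 3.14].

## Interface

Orientations are given as a rotation vector (axis times angle).
In Python, from bench import r, eyes, nets gives the robot as it stands.
- The arm moves only by the tool drive_tool, never from a script. Its argument "commands" is a list of rows, each a list of 7 numbers: the shift along the tool's x, y, z in cm, then the turn, a rotation vector about the tool's x, y, z in degrees, then the opening, from -1 (shut) to 1 (fully open). A call has exactly 5 rows; each row shifts and turns the commanded pose from where the row before left it, along the tool's axes as they then stand; what a row does not reach is not made up. A row lasts 1/10 s, in which the tool goes at most 50 mm and 8.59 degrees, less where a joint would pass 70% of its speed; a pose out of reach is approached as far as the arm can. A call with a gripper value outside its range is refused whole. The fingers move at their own pace and stop on an object; "squeeze" is the grip in N (left out, the last holds). Time passes only in rows, so rows that do not move let the fingers close, or fill a call up. It gives the time, the measured TCP pose, the force and the opening at its end, in the units of the state.
- r.state(): the state, without advancing time (a new reading comes with each control period).
- eyes.read_camera(name): name is "scene" or "side" or "wrist"; returns the picture (400x640x3 uint8, blue, green, red); there is no depth.
- eyes.calibration(name): a dict with "K" (3x3 intrinsics, pixels), "extrinsics" (4x4, takes a point from world to camera coordinates). Camera axes: x right, y up, looking along -z (the intrinsics and any distortion apply to the point x, -y, -z); pixel columns grow to the right and rows downward; lengths in m; the calibration is good to about 2 mm. A picture is of the moment at which its call begins: read the wrist's pose just before it. calibration takes no time and is no camera call; for the wrist camera it gives the pose at the moment of the call.
- r.sign_off(): hands the job in, once; it reports no verdict.
Trained networks look in the newest picture that a camera, given by its name, has taken for a name from the list of things; names that differ only in an ending like _2 or _b are one class to them, and where a whole thing is asked for, a point or a joint stands for the part that bears it (a point fixed in the world has none). Each returns a list of dicts, best first, with "confidence" (0 to 1); they miss things now and then, are a little off and sometimes report something else, mostly with a low value. They report only what shows in the picture. A call takes as long as a camera call.
- nets.outline_of(camera, query): "region" (400x640 bool, what is visible of it) and "pixel" ([column, row] in pixels, amid what is visible of it).
- nets.landmark_of(camera, query): "pixel" ([column, row] in pixels: a listed point, or the origin of a listed thing).
The state is a dict: "t": time; "joint_positions": joint angles; "joint_velocities": joint speeds; "joint_efforts": joint torques, N m; "tool_pos": TCP position; "tool_rot": TCP orientation; "ft_force": force on the tool from outside, world axes, zero at the start; "wrist_torque": the same for the moment, N m; "opening": finger opening in m.
Only numpy, scipy, OpenCV 4.12 (cv2) and the standard library are available. Lean on these libraries where they do the work, as an engineer would, in place of code of your own. Each camera call takes 0.05 s, during which the arm holds its last target.

## Working session

There is one attempt and no reset: what is moved stays moved. The work goes in short steps, Python scripts to look and compute and a tool call to move; the robot and the scene stay as the last step left them, time stands still between calls to the robot, and variables do not carry over. Pictures are saved under pics/ and viewed, and the job is handed in when it is done.

Besides the shell and the picture viewer there is one more tool, called after "Emit:" as a command line: name --pt "numbers of a row" for each row, then --argument value for the rest. drive_tool: Moves the arm, as the interface text tells. Its arguments: {"type":"object","properties":{"commands":{"type":"array"},"squeeze":{"type":"number"}},"required":["commands"]}

```bash
mkdir -p pics
cat > h.py <<'E'
import numpy as np, cv2
from bench import r, eyes, nets
def cal(n):
    c=eyes.calibration(n); return np.array(c["K"]),np.array(c["extrinsics"]),c
def ray(n,px):
    K,E,_=cal(n); d=np.linalg.inv(K)@np.array([px[0],px[1],1.]); d=np.array([d[0],-d[1],-d[2]])
    R=E[:3,:3];o=-R.T@E[:3,3]; return o,R.T@d
def atz(n,px,z):
    o,d=ray(n,px); return o+d*(z-o[2])/d[2]
def proj(n,p):
    K,E,_=cal(n); q=E[:3,:3]@np.array(p)+E[:3,3]; q=K@np.array([q[0],-q[1],-q[2]]); return q[:2]/q[2]
E
python3 - <<'E'
from h import *
np.set_printoptions(precision=3,suppress=True)
s=r.state(); print(s)
for n in ["scene","side"]:
    im=eyes.read_camera(n); cv2.imwrite(f"pics/{n}0.png",im)
    c=cal(n)[2]; print(n,[k for k in c])
    for q in ["spray_pivot","spray_lever_end","basin_tee_wing"]:
        for d in nets.landmark_of(n,q)[:3]: print(n,q,d["confidence"],d["pixel"],atz(n,d["pixel"],.115))
E
```

```text
{'t': 0.0, 'joint_positions': array([-1.312,  0.435,  0.025,  1.574, -0.012,  1.134, -0.075]), 'joint_velocities': array([ 0.   , -0.   , -0.001, -0.003,  0.001,  0.001, -0.001]), 'joint_efforts': array([  0.001, -67.048,   1.026, -31.622,   0.016,   0.012,   0.   ]), 'tool_pos': array([0.221, 0.584, 0.231]), 'tool_rot': array([ 2.584,  1.785, -0.002]), 'ft_force': array([-0.476,  0.923, -0.1  ]), 'wrist_torque': array([ 0.04 , -0.022,  0.015]), 'opening': 0.08549268659471741}
scene ['K', 'extrinsics']
scene spray_pivot 0.59 [280.0, 246.7] [ 0.573 -0.155  0.115]
scene spray_lever_end 0.79 [243.0, 267.8] [ 0.543 -0.236  0.115]
scene basin_tee_wing 0.75 [344.7, 158.2] [0.546 0.113 0.115]
side ['K', 'extrinsics']
side spray_pivot 0.9 [308.0, 248.1] [ 0.566 -0.155  0.115]
side spray_lever_end 0.74 [296.8, 283.1] [ 0.539 -0.24   0.115]
side basin_tee_wing 0.58 [284.9, 162.8] [0.537 0.127 0.115]
```

View pics/scene0.png

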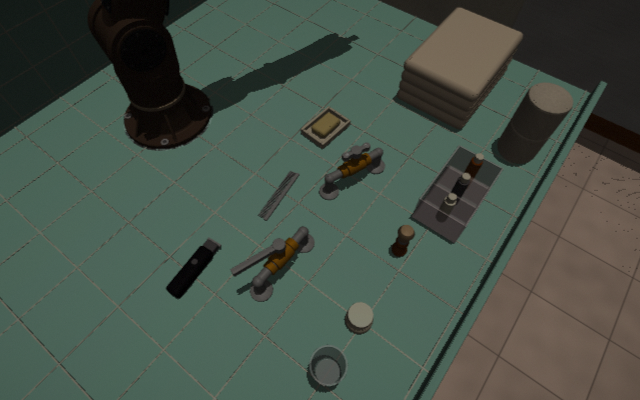

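View pics/side0.png

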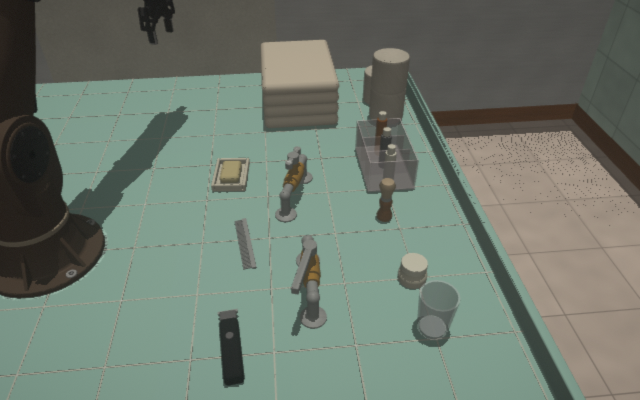

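Run:
```python
from h import *
np.set_printoptions(precision=3,suppress=True)
for n in ["scene","side"]:
    im=cv2.imread(f"pics/{n}0.png")
    x,y=(200,190) if n=="scene" else (250,210)
    c=im[y:y+120,x:x+140]; cv2.imwrite(f"pics/{n}0c.png",cv2.convertScaleAbs(cv2.resize(c,None,fx=4,fy=4,interpolation=cv2.INTER_CUBIC),alpha=1.6))
p=r.state(); from scipy.spatial.transform import Rotation as R
print(R.from_rotvec(p['tool_rot']).as_matrix())
for n,a in [("scene",[(262,293),(306,243)]),("side",[(313,318)])]:
    for q in a: print(atz(n,q,0))
```

```text
[[ 0.354  0.935 -0.   ]
 [ 0.935 -0.354 -0.   ]
 [-0.     0.    -1.   ]]
[ 0.573 -0.233  0.   ]
[ 0.575 -0.076  0.   ]
[ 0.568 -0.23   0.   ]
```

```bash
cd pics; python3 -c "
import cv2,numpy as np
a=cv2.imread('scene0c.png');b=cv2.imread('side0c.png');cv2.imwrite('cc.png',cv2.resize(np.hstack([a,b]),(800,343)))"
```

```text
(no output)
```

View pics/scene0c.png

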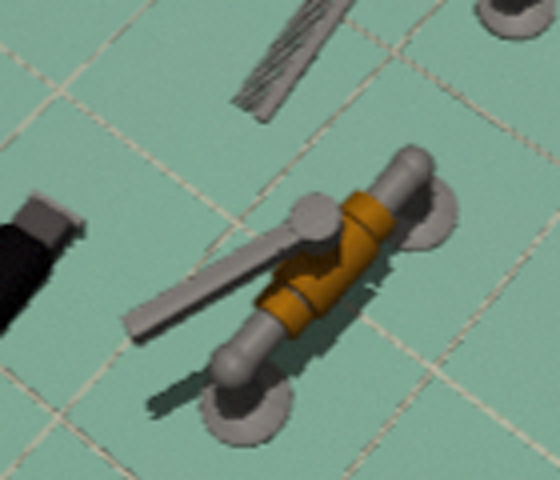

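View pics/side0c.png

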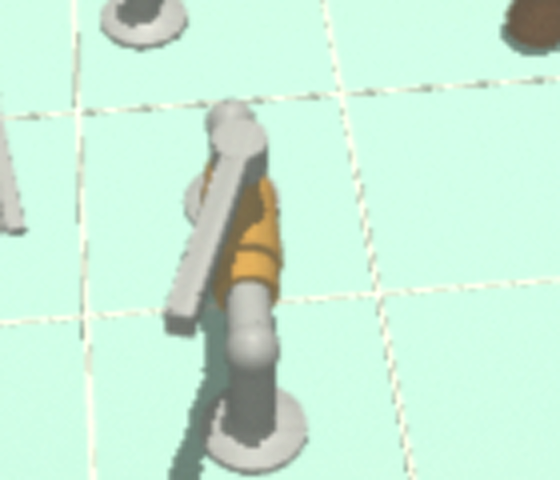

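Emit:
drive_tool --pt "-3.2 3.1 0 0 0 0 -1" --pt "-3.2 3.1 0 0 0 0 -1" --pt "-3.2 3.1 0 0 0 0 -1" --pt "-3.2 3.1 0 0 0 0 -1" --pt "-3.2 3.1 0 0 0 0 -1"

```text
t: 0.9
tool_pos: [0.3101, 0.3783, 0.2315]
tool_rot: [-2.585, -1.785, -0.001]
ft_force: [1.0, 0.7, 0.3]
opening: 0.0123
```

Emit:
drive_tool --pt "-3.2 3.1 0 0 0 0 -1" --pt "-3.2 3.1 0 0 0 0 -1" --pt "-3.2 3.1 0 0 0 0 -1" --pt "-3.2 3.1 0 0 0 0 -1" --pt "-3.2 3.1 0 0 0 0 -1"

```text
t: 1.4
tool_pos: [0.3984, 0.1738, 0.2317]
tool_rot: [-2.585, -1.785, -0.002]
ft_force: [1.4, -0.2, -0.1]
opening: 0.0
```

Emit:
drive_tool --pt "-3.2 3.1 0 0 0 0 -1" --pt "-3.2 3.1 0 0 0 0 -1" --pt "-3.2 3.1 0 0 0 0 -1" --pt "-3.2 3.1 0 0 0 0 -1" --pt "-3.2 3.1 0 0 0 0 -1"

```text
t: 1.9
tool_pos: [0.4867, -0.0307, 0.2316]
tool_rot: [2.584, 1.786, 0.001]
ft_force: [0.8, 0.6, -0.2]
opening: -0.0002
```

Emit:
drive_tool --pt "-3.2 3.1 0 0 0 0 -1" --pt "-3.2 3.1 0 0 0 0 -1" --pt "-3.2 3.1 0 0 0 0 -1" --pt "-3.2 3.1 0 0 0 0 -1" --pt "0 0 0 0 0 0 -1"

```text
t: 2.4
tool_pos: [0.5574, -0.1996, 0.2314]
tool_rot: [2.588, 1.774, -0.003]
ft_force: [0.1, -0.2, 1.0]
opening: -0.0
```

Emit:
drive_tool --pt "-1.4 1.4 0 0 0 0 -1" --pt "-1.4 1.5 0 0 0 0 -1" --pt "0 0 2 0 0 0 -1" --pt "0 0 2 0 0 0 -1" --pt "0 0 0 0 0 0 -1"

```text
t: 2.9
tool_pos: [0.5726, -0.228, 0.1888]
tool_rot: [-2.582, -1.784, 0.004]
ft_force: [-0.3, 0.4, -0.0]
opening: -0.0001
```

Run:
```python
from h import *
np.set_printoptions(precision=3,suppress=True)
s=r.state(); print(s['tool_pos'],s['joint_positions'])
ims=[]
for n in ["scene","side","wrist"]:
    im=eyes.read_camera(n); 
    for q in ["spray_pivot","spray_lever_end"]:
        for d in nets.landmark_of(n,q)[:2]: print(n,q,d["confidence"],d["pixel"],atz(n,d["pixel"],.115))
    ims.append(im)
cv2.imwrite("pics/w1.png",ims[2])
a=cv2.resize(ims[0][150:330,180:380],(400,360));b=cv2.resize(ims[1][150:330,220:420],(400,360))
cv2.imwrite("pics/s1.png",np.hstack([a,b]))
```

```text
[ 0.573 -0.228  0.189] [-0.026  0.483  0.467  1.673 -0.243  1.049  1.728]
scene spray_pivot 0.94 [280.8, 245.3] [ 0.572 -0.152  0.115]
scene spray_lever_end 0.58 [240.6, 265.8] [ 0.536 -0.236  0.115]
side spray_pivot 0.6 [311.2, 248.0] [ 0.572 -0.156  0.115]
side spray_lever_end 0.59 [295.3, 279.2] [ 0.537 -0.23   0.115]
wrist spray_pivot 0.6 [413.6, 164.4] [ 0.567 -0.153  0.115]
wrist spray_lever_end 0.72 [295.9, 168.7] [ 0.54  -0.232  0.115]
```

View pics/s1.png

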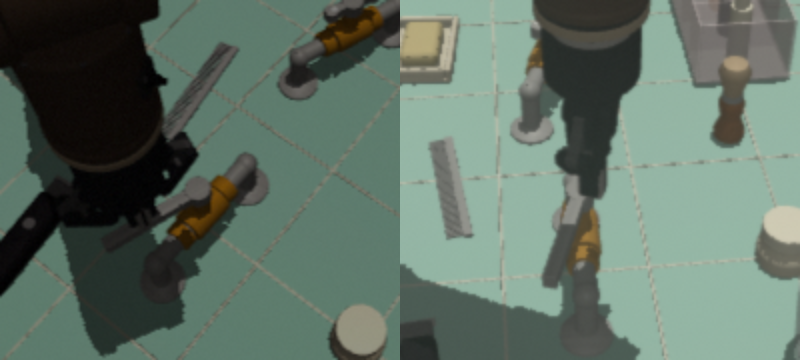

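View pics/w1.png

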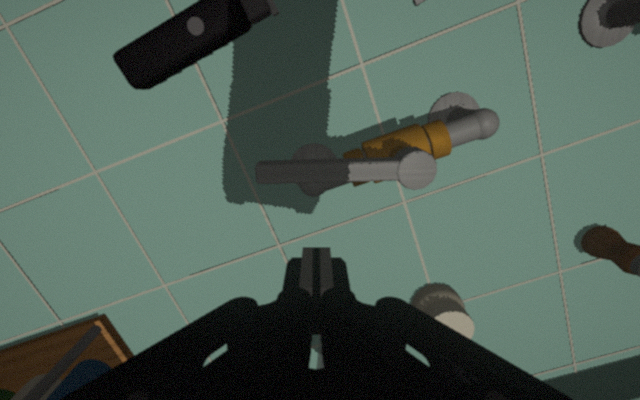

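Emit:
drive_tool --pt "-1 0.3 2.5 0 0 0 -1" --pt "0 0 2.5 0 0 0 -1" --pt "0 0 2.0 0 0 0 -1" --pt "0 0 1.8 0 0 0 -1" --pt "0 0 0 0 0 0 -1"

```text
t: 3.85
tool_pos: [0.5719, -0.2387, 0.1012]
tool_rot: [-2.582, -1.784, 0.004]
ft_force: [-0.5, -0.2, -0.1]
opening: 0.0003
```

Emit:
drive_tool --pt "0 -0.3 0 0 0 0 -1" --pt "0 -0.4 0 0 0 0 -1" --pt "0 -0.4 0 0 0 0 -1" --pt "0 -0.3 0 0 0 0 -1" --pt "0 0 0 0 0 0 -1"

```text
t: 4.35
tool_pos: [0.5602, -0.2345, 0.104]
tool_rot: [2.585, 1.785, 0.001]
ft_force: [0.1, 0.3, -0.1]
opening: -0.0004
```

Emit:
drive_tool --pt "0 -0.4 0 0 0 0 -1" --pt "-0.1 -0.56 0 0 0 4 -1" --pt "-0.1 -0.56 0 0 0 4 -1" --pt "-0.1 -0.56 0 0 0 4 -1" --pt "-0.1 -0.56 0 0 0 4 -1"

```text
t: 4.85
tool_pos: [0.5355, -0.227, 0.1039]
tool_rot: [2.809, 1.403, 0.002]
ft_force: [2.5, -0.7, 1.4]
opening: 0.0
```

Contact, about 2.5 N as expected. Continue the arc.

Emit:
drive_tool --pt "-0.1 -0.56 0 0 0 4 -1" --pt "-0.1 -0.56 0 0 0 4 -1" --pt "-0.1 -0.56 0 0 0 4 -1" --pt "-0.1 -0.56 0 0 0 4 -1" --pt "-0.1 -0.56 0 0 0 4 -1"

```text
t: 5.35
tool_pos: [0.5124, -0.2108, 0.1039]
tool_rot: [3.01, 0.894, 0.003]
ft_force: [4.7, -1.4, 0.6]
opening: -0.0
```

Emit:
drive_tool --pt "-0.1 -0.56 0 0 0 4 -1" --pt "-0.1 -0.56 0 0 0 4 -1" --pt "-0.1 -0.56 0 0 0 4 -1" --pt "-0.1 -0.56 0 0 0 4 -1" --pt "0 0 0 0 0 0 -1"

```text
t: 5.85
tool_pos: [0.4978, -0.1921, 0.1035]
tool_rot: [3.106, 0.471, 0.001]
ft_force: [0.6, -0.1, -0.2]
opening: 0.0
```

Run:
```python
from h import *
np.set_printoptions(precision=3,suppress=True)
s=r.state(); print(s['tool_pos'],s['tool_rot'],s['ft_force'],s['joint_positions'])
ims=[]
for n in ["scene","side","wrist"]:
    im=eyes.read_camera(n); 
    for q in ["spray_pivot","spray_lever_end"]:
        for d in nets.landmark_of(n,q)[:2]: print(n,q,d["confidence"],d["pixel"],atz(n,d["pixel"],.115))
    ims.append(im)
cv2.imwrite("pics/w2.png",ims[2])
```

```text
[ 0.498 -0.192  0.104] [3.106 0.471 0.001] [ 0.622 -0.108 -0.214] [-0.232  0.507  0.699  1.983 -0.447  0.808  1.022]
scene spray_pivot 0.73 [280.1, 247.6] [ 0.574 -0.157  0.115]
side spray_pivot 0.78 [311.6, 248.2] [ 0.573 -0.156  0.115]
side spray_lever_end 0.97 [263.1, 258.9] [ 0.481 -0.175  0.115]
wrist spray_pivot 0.66 [495.7, 243.8] [ 0.57  -0.153  0.115]
wrist spray_lever_end 0.87 [304.7, 239.6] [ 0.487 -0.177  0.115]
```

View pics/w2.png

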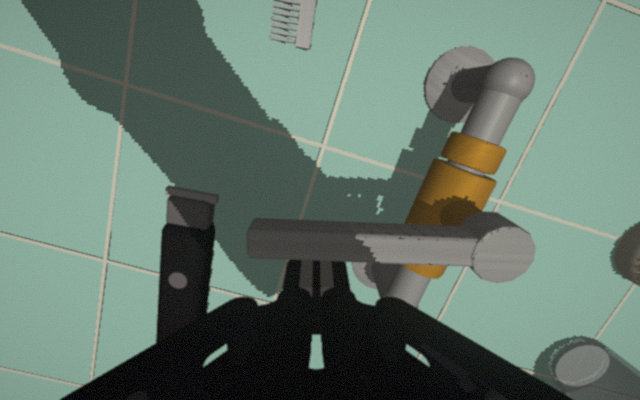

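Emit:
drive_tool --pt "-0.1 -0.56 0 0 0 4 -1" --pt "-0.1 -0.56 0 0 0 4 -1" --pt "-0.1 -0.56 0 0 0 4 -1" --pt "-0.1 -0.56 0 0 0 4 -1" --pt "0 -0.2 0 0 0 1 -1"

```text
t: 6.8
tool_pos: [0.4895, -0.1707, 0.1035]
tool_rot: [3.139, 0.004, 0.001]
ft_force: [-0.8, -9.7, -2.6]
opening: 0.0002
```

Emit:
drive_tool --pt "0 -0.2 0 0 0 0 -1" --pt "0 -0.2 0 0 0 0 -1" --pt "0 -0.1 0 0 0 0 -1" --pt "0 -0.1 0 0 0 0 -1" --pt "0 0 0 0 0 0 -1"

```text
t: 7.3
tool_pos: [0.4895, -0.1703, 0.1038]
tool_rot: [3.132, 0.001, 0.004]
ft_force: [1.5, -23.3, -10.0]
opening: -0.0001
```

Emit:
drive_tool --pt "0 1 0 0 0 0 -1" --pt "0 1.5 0 0 0 0 -1" --pt "0 1.5 0 0 0 0 -1" --pt "0 1 0 0 0 0 -1" --pt "0 0 -2 0 0 0 -1"

```text
t: 7.8
tool_pos: [0.488, -0.2142, 0.122]
tool_rot: [-3.141, -0.006, 0.005]
ft_force: [-0.5, 0.0, -0.1]
opening: -0.0004
```

Emit:
drive_tool --pt "0 1 -4 0 0 0 -1" --pt "0 1 -4 0 0 0 -1" --pt "0 2 -3 0 0 0 -1" --pt "0 2 0 0 0 0 -1" --pt "0 0 0 0 0 0 -1"

```text
t: 8.3
tool_pos: [0.4896, -0.2761, 0.2346]
tool_rot: [3.14, 0.004, 0.003]
ft_force: [0.1, 1.3, -0.7]
opening: 0.0002
```

Run:
```python
from h import *
np.set_printoptions(precision=3,suppress=True)
s=r.state(); print(s['tool_pos'],s['ft_force'],s['t'])
ims=[]
for n in ["scene","side","wrist"]:
    im=eyes.read_camera(n); 
    for q in ["spray_pivot","spray_lever_end","basin_tee_wing"]:
        for d in nets.landmark_of(n,q)[:2]: print(n,q,d["confidence"],d["pixel"],atz(n,d["pixel"],.115))
    ims.append(im)
cv2.imwrite("pics/w3.png",ims[2])
a=cv2.resize(ims[0][120:300,200:400],(400,360));b=cv2.resize(ims[1][120:300,220:420],(400,360))
cv2.imwrite("pics/s3.png",np.hstack([a,b]))
```

```text
[ 0.49  -0.276  0.235] [ 0.127  1.275 -0.725] 8.3
scene spray_pivot 0.57 [280.6, 248.2] [ 0.576 -0.157  0.115]
scene spray_lever_end 0.91 [250.4, 224.2] [ 0.488 -0.154  0.115]
scene basin_tee_wing 0.5 [343.6, 158.0] [0.544 0.112 0.115]
side spray_pivot 0.57 [309.5, 248.1] [ 0.569 -0.156  0.115]
side spray_lever_end 0.74 [262.3, 250.7] [ 0.48  -0.154  0.115]
wrist spray_pivot 0.88 [426.9, 41.1] [ 0.571 -0.155  0.115]
wrist spray_lever_end 0.86 [308.1, 35.5] [ 0.483 -0.152  0.115]
```

View pics/w3.png

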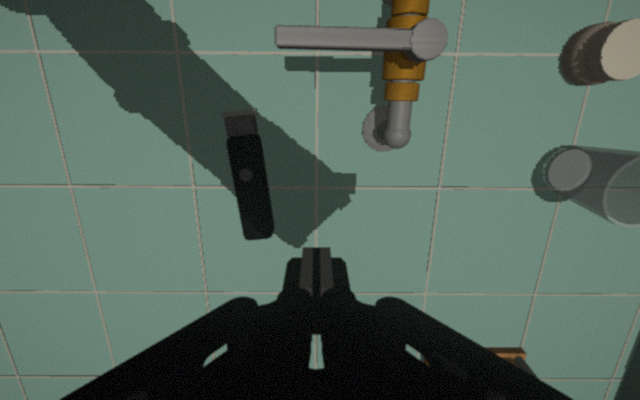

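View pics/s3.png

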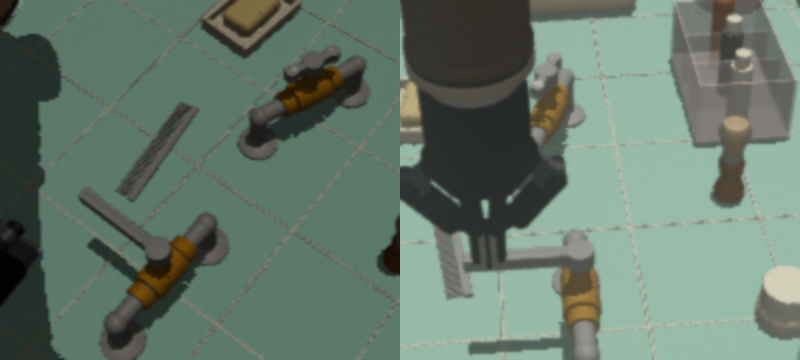

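The wrist picture shows the lever from (278,37) to its hub at (428,38), square across the pipe. The gripper hangs clear of everything, and the two-winged handle has not moved.

```bash
python3 -c "
from bench import r
print(r.sign_off())"
```

```text
the job is handed in; nothing more can be done
None
```

The hand-spray stopcock is shut. I pushed its long lever clockwise with the closed fingers until it met the closed stop, where it stopped moving and the force rose to about 23 N. I then backed off, raised the tool to about 0.23 m and handed the job in after about 8.5 s of robot time.

- **Lever:** in the last pictures the pivot is at about (0.572, -0.156) and the lever end at about (0.484, -0.153). That puts it square across the pipe to within about 2°.
- **Other stopcock:** its wing end was re-detected by the scene camera within about 2 mm of where it started. The side and wrist cameras did not find it in the last check.
- **Contact:** the gripper is clear of everything, with about 1 N on the wrist, which is within the noise.

No check failed. The three cameras differed by up to 8 mm on the lever points, which is normal for the networks.

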